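# Slide the shim plate home under the bridge clamp

## Robot

A 7-joint arm with a two-finger parallel gripper is mounted at the origin on a cart in front of the work surface, level with it; the furniture and walls round the work are solid. World frame = base frame: x ahead of the robot, y to its left, z up, the work surface at z = 0. Lengths are in m, angles in rad, forces in N, time in s.
With the tool pointing down it reaches from about 0.425 to 0.925 m from the base axis. Payload 6.8 kg.
Tool frame: the origin (TCP) lies midway between the tips of the shut fingers; the grasp point (between the pads) lies 19 mm behind it; z points along the fingers, y is the line along which they close (so a half turn about z gives the same grasp; the last joint's range is limited). The gripper opens to 88 mm and grips with 3 to 60 N. Pads are 20 mm wide; open, the fingers measure 115 mm over their backs; the gripper's body (75 mm by 178 mm) begins 61 mm behind the grasp point.
Start: joints at [0.994, 0.477, 0.022, 1.555, -0.011, 1.109, -0.083], TCP at [0.305, -0.602, 0.223] pointing down, gripper open.
Joint ranges: [-2.96, 2.96], [-0.34, 2.1], [-1.41, 1.46], [0.24, 2.44], [-1.37, 4.51], [0.17, 1.92], [-2.96, 2.96]. Speed limits (rad/s): [2.39, 2.39, 3.14, 3.14, 3.14, 3.14, 3.14].

## Interface

Orientations are given as a unit quaternion [w, x, y, z].
In Python, from plant import ctrl, vision, job gives the robot as it stands.
- The arm moves only by the tool servo_tool, never from a script. Its argument "increments" is a list that holds one entry, the list of rows, each a list of 6 numbers: the shift along the tool's x, y, z in units of 40 mm (1.0 is 40 mm), then the turn, a rotation vector about the tool's x, y, z in units of 5 degrees (1.0 is 5 degrees). In form: [[[x, y, z, ax, ay, az], ...]]. A call has 1 to 20 rows; each row is the pose to reach, as a shift and turn from the pose commanded when the call began, along the tool's axes at that moment; what a row does not reach only later rows make up. A row lasts 1/10 s, in which the tool goes at most 50 mm and 8.59 degrees, less where a joint would pass 70% of its speed; a pose out of reach is approached as far as the arm can. A call with a gripper value outside its range is refused whole. "claw" is the closure, from 0 (fully open) to 1 (shut), set as the call begins (left out, the last holds). The fingers move at their own pace and stop on an object; "newtons" is the grip in N (left out, the last holds). Time passes only in rows, so rows that repeat a pose let the fingers close. It gives the time, the measured TCP pose, the force, the opening and the grip force at its end, in the units of the state.
- ctrl.read_state(): the state, without advancing time (a new reading comes with each control period).
- vision.read_camera(name): name is "scene" or "top" or "wrist"; returns the picture (384x512x3 uint8, red, green, blue); there is no depth.
- vision.get_calibration(name): a dict with "fx", "fy", "cx", "cy" (pixels), "rvec" (rotation vector, rad) and "tvec" (3), from world to camera coordinates, as OpenCV has them. Camera axes: x right, y down, z forward; pixel columns grow to the right and rows downward; lengths in m; the calibration is good to about 2 mm. A picture is of the moment at which its call begins: read the wrist's pose just before it. get_calibration takes no time and is no camera call; for the wrist camera it gives the pose at the moment of the call.
- job.job_done(): hands the job in; it is judged then, once.
The state is a dict: "time": time; "joint_pos": joint angles; "joint_vel": joint speeds; "joint_torque": joint torques, N m; "position": TCP position; "eef_rot": TCP orientation; "contact_force": force on the tool from outside, world axes, zero at the start; "ft_torque": the same for the moment, N m; "width": finger opening in m; "grip_force": force on a finger pad.
Only numpy, scipy, OpenCV 4.12 (cv2) and the standard library are available. Lean on these libraries where they do the work, as an engineer would, in place of code of your own. Each camera call takes 0.05 s, during which the arm holds its last target. There are 200 camera calls.

## Task

Push the shim plate with the fingertips, flat along the cart top, under the low bar of the bridge clamp until its end lip stands square against the bar, without lifting or tipping the plate. Then press the clamp's plunger down until its foot rests on the plate, and let go. Pick nothing up; the loose pipe fittings and the dial gauge round the clamp stay where they are.

Things in the scene. Friction and masses are not known exactly. Their poses are not given: they have to be found in the camera images.
- shim_plate: Loose aluminium plate 90 mm long (x), 70 wide (y), 16 thick, 0.2 to 0.45 kg; an upright lip 8 mm thick, 30 mm high from the cart top, spans its -x end. Origin: centre of the underside, 45 mm from either end; z up; +x runs from the lip to the end that goes under the bridge first. It starts in front of the bridge, askew by up to 0.3 rad, up to 35 mm off the lane.
- bridge: Dark steel clamp fixed to the cart. Bar 40 mm deep (x), 124 long (y), underside 21 and top 35 mm up, on posts 20 wide; foot flanges reach 84 mm to either side. The passage along x is 84 mm wide. Origin: its centre on the cart top; z up; the plate is pushed along +x, in at the mouth at x = -20 mm. Home, the plate's origin is at x = 17 mm, y about 0, x axes parallel.
- bridge_mouth (a point): Middle of the mouth of the passage, on the cart top (20 mm from the bridge's origin along its -x)
- plunger (a joint): Clamp plunger, m pressed down: 0 is fully up, 0.012 the end of its travel; starts at 0 to 0.002. It slides straight down through the middle of the bar with about 5 N of friction and stays where it is left (no spring). Its foot (18 mm across) meets a plate lying under it at about 0.006.
- plunger_top (a point): Centre of the top of the plunger's round black head (30 mm across, 10 mm high); 59 mm above the cart when fully up, straight above the bridge's origin
- plug_a: Loose bystander: brass threaded pipe plug with a hexagonal foot, 41x35x31 mm; origin at the centre of its underside. Leave it alone.
- pressure_gauge: Loose bystander: round black dial gauge with a brass stem, lying face up, 88x63x24 mm; origin at the centre of its underside. Leave it alone.
- cap_a: Loose bystander: brass hexagonal pipe cap, 41x47x25 mm; origin at the centre of its underside. Leave it alone.
Not all that is in view belongs to the job. Leave any blue look-alike of the shim_plate alone.

How it is judged:
By the outcome, as a careful person would: the job done as asked, in the order asked, and still so for the second after the job is handed in, with the robot touching nothing.
It also fails if it takes over 54 s, if anything falls off the work surface, if the arm or the gripper's body presses on something with over 40 N, if the wrist force passes 120 N, or if a joint passes its speed limit or range.

## Working session

There is one attempt and no reset: what is moved stays moved. The work goes in short steps, Python scripts to look and compute and a tool call to move; the robot and the scene stay as the last step left them, time stands still between calls to the robot, and variables do not carry over. Pictures are saved under pics/ and viewed, at most 10 in all, crops included, and the job is handed in when it is done.

Besides the shell and the picture viewer there is one more tool, called as a command line: name --argument value ..., lists and objects as JSON in quotes. servo_tool: Moves the arm, as the interface text tells. Its arguments: {"type":"object","properties":{"increments":{"type":"array"},"claw":{"type":"number"},"newtons":{"type":"number"}},"required":["increments"]}

```bash
mkdir -p pics; ls; cat > h.py <<'E'
import numpy as np, cv2
from plant import ctrl, vision, job
def snap(n,f):
    c=vision.get_calibration(n); im=vision.read_camera(n)
    np.savez(f'pics/{f}.npz',im=im,**{k:np.array(v) for k,v in c.items()})
    cv2.imwrite(f'pics/{f}.png',im[:,:,::-1]); return im,c
def load(f):
    d=np.load(f'pics/{f}.npz'); return d['im'],d
def KRT(c):
    K=np.array([[c['fx'],0,c['cx']],[0,c['fy'],c['cy']],[0,0,1]],float)
    return K,cv2.Rodrigues(np.array(c['rvec'],float))[0],np.array(c['tvec'],float).ravel()
def ray(c,uv):
    K,R,t=KRT(c); d=R.T@np.linalg.solve(K,[uv[0],uv[1],1]); return -R.T@t,d
def atz(c,uv,z):
    o,d=ray(c,uv); return o+d*(z-o[2])/d[2]
def tri(c1,p1,c2,p2):
    o1,d1=ray(c1,p1);o2,d2=ray(c2,p2)
    A=np.stack([d1,-d2],1);s=np.linalg.lstsq(A,o2-o1,rcond=None)[0]
    a=o1+s[0]*d1;b=o2+s[1]*d2;return (a+b)/2,np.linalg.norm(a-b)
def proj(c,P):
    K,R,t=KRT(c);q=K@(R@np.array(P,float).T+t[:,None]);return (q[:2]/q[2]).T
E
python3 - <<'E'
from h import *
a,c=snap('scene','s0');b,d=snap('top','t0')
cv2.imwrite('pics/both.png',cv2.resize(np.vstack([a,b])[:,:,::-1],None,fx=.78,fy=.78))
s=ctrl.read_state();print({k:np.round(v,4) for k,v in s.items()})
for q in(c,d):K,R,t=KRT(q);print(K[0,0],-R.T@t,R[2])
E
```

```text
pics
{'time': np.float64(0.1), 'joint_pos': array([ 0.9939,  0.4777,  0.0224,  1.5563, -0.0115,  1.1093, -0.0831]), 'joint_vel': array([ 0.0003, -0.001 ,  0.0023, -0.0017, -0.0005, -0.0005,  0.0002]), 'joint_torque': array([ 2.90000e-03, -5.84104e+01,  1.53930e+00, -2.73319e+01,
       -5.42000e-02,  1.31000e-02,  0.00000e+00]), 'position': array([ 0.3047, -0.6017,  0.2218]), 'eef_rot': array([-8.000e-04,  9.726e-01,  2.323e-01, -2.000e-04]), 'contact_force': array([-0.1647,  0.7459,  0.2014]), 'ft_torque': array([ 0.049 , -0.0157, -0.0206]), 'grip_force': np.float64(0.0), 'width': np.float64(0.0877)}
401.63195511579005 [-0.00268735  0.31532526  0.70651906] [ 0.60436069 -0.30793559 -0.7347951 ]
346.95821082059456 [0.44571831 0.02779313 0.90595257] [ 0.0756226   0.0072623  -0.99711007]
```

View pics/both.png

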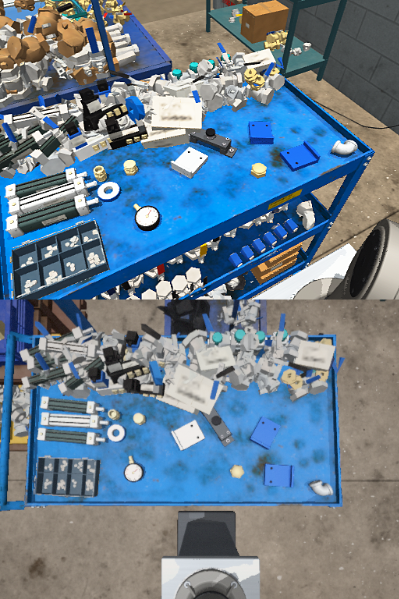

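Plate: light aluminium at about (240,172) in top. The bridge is dark, at (283,164). The blue look-alikes at (338,168) and (358,225) don't fit, since the target is bare aluminium. I'll confirm in an enlarged crop.

```bash
python3 - <<'E'
from h import *
a,_=load('s0');b,_=load('t0')
A=cv2.resize(a[150:240,205:315,::-1],(660,540)[:2],interpolation=3)
# top crop x 205..315, y 130..205 ; scene crop
B=cv2.resize(b[130:205,205:315,::-1],None,fx=5,fy=5,interpolation=3)
A=cv2.resize(a[150:210,205:315,::-1],None,fx=3.5,fy=3.5,interpolation=3)
cv2.imwrite('pics/c1.png',np.vstack([B,cv2.copyMakeBorder(A,0,0,0,550-A.shape[1],0)]))
E
```

```text
(no output)
```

View pics/c1.png

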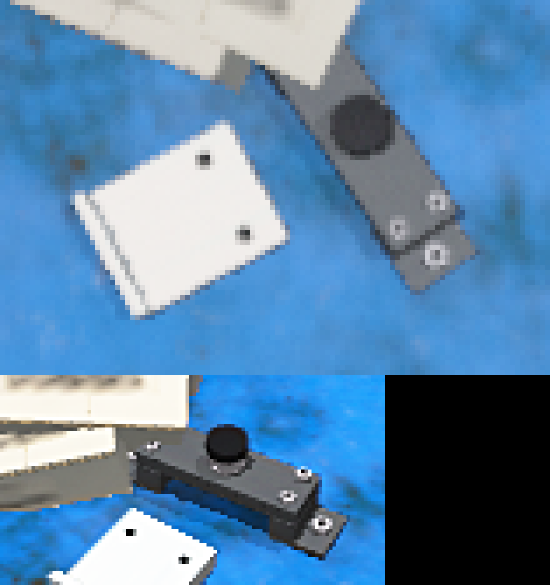

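```bash
python3 - <<'E'
from h import *
_,t=load('t0');_,s=load('s0')
P=lambda u,v:(205+u/5-.4,130+v/5-.4)
S=lambda u,v:(205+u/3.5-.35,150+(v-375)/3.5-.35)
for n,p,z in[('f1',(225,122),.016),('f2',(289,238),.016),('lipA',(75,197),.03),('lipB',(135,318),.03),('hole1',(204,159),.016),('hole2',(245,233),.016),('head',(362,127),.059),('barc',(462,213),.035),('barc2',(388,245),.035),('flA',(417,292),.008),('flB',(480,252),.008),('boxcorner',(320,88),.06),('boxfar',(222,85),.0)]:
  print(n,atz(t,P(*p),z).round(4))
for n,a,b in[('hole1',(204,159),(130,532)),('hole2',(245,233),(184,559)),('head',(362,127),(227,440)),('scr1',(437,202),(303,473)),('scr2',(398,228),(288,497)),('flsc',(435,255),(321,523))]:
  x,e=tri(t,P(*a),s,S(*b));print(n,x.round(4),e.round(4))
E
```

```text
f1 [0.6023 0.05   0.016 ]
f2 [0.5418 0.0169 0.016 ]
lipA [0.5613 0.126  0.03  ]
lipB [0.4996 0.0951 0.03  ]
hole1 [0.5829 0.0609 0.016 ]
hole2 [0.5444 0.0396 0.016 ]
head [ 0.5921 -0.0186  0.059 ]
barc [ 0.5524 -0.0702  0.035 ]
barc2 [ 0.5362 -0.0328  0.035 ]
flA [ 0.5145 -0.0495  0.008 ]
flB [ 0.5353 -0.0824  0.008 ]
boxcorner [0.6114 0.0021 0.06  ]
boxfar [0.6249 0.052  0.    ]
hole1 [0.5834 0.0617 0.0164] 0.0019
hole2 [0.5449 0.0406 0.0166] 0.0023
head [ 0.5932 -0.0173  0.058 ] 0.0032
scr1 [ 0.558  -0.0561  0.0402] 0.0024
scr2 [ 0.5449 -0.0368  0.0382] 0.0019
flsc [ 0.5338 -0.0575  0.0132] 0.0023
```

Bare plate with lip on the left (crop lip edge (75,197)–(135,318)); the bridge head is at (362,127). Triangulated heights (16.5, 58 mm) match. Next I'll move over for a wrist view, with fingers half shut.

servo_tool --increments '[[[1,-1,-2,0,0,-1.5],[2,-2.2,-2,0,0,-3],[3,-3.4,-2,0,0,-4.5],[4,-4.5,-2,0,0,-6],[5,-5.6,-2,0,0,-7.5],[6,-6.7,-2,0,0,-9],[7,-7.8,-2,0,0,-10.5],[8,-8.9,-2,0,0,-12],[9,-10,-2,0,0,-13.5],[10,-11.2,-2,0,0,-15],[11.3,-12.6,-2,0,0,-16.5],[11.3,-12.6,-2,0,0,-18],[11.3,-12.6,-2,0,0,-18.6],[11.3,-12.6,-2,0,0,-18.6],[11.3,-12.6,-2,0,0,-18.6],[11.3,-12.6,-2,0,0,-18.6],[11.3,-12.6,-2,0,0,-18.6],[11.3,-12.6,-2,0,0,-18.6]]]' --claw 0.5 --newtons 20

```text
time: 1.9
position: [0.4803, 0.0497, 0.3024]
eef_rot: [-0.0, 0.502, 0.865, -0.0]
contact_force: [-0.5, -0.0, -0.1]
width: 0.0439
grip_force: 0.0
```

```bash
python3 - <<'E'
from h import *
s=ctrl.read_state();print({k:np.round(s[k],4) for k in('time','position','eef_rot','joint_pos','width','contact_force')})
im,c=snap('wrist','w0');cv2.imwrite('pics/w0b.png',cv2.resize(im[:,:,::-1],(800,600),interpolation=3))
K,R,t=KRT(c);print(-R.T@t,R)
E
```

```text
{'time': np.float64(1.9), 'position': array([0.4803, 0.0497, 0.3024]), 'eef_rot': array([-0.000e+00,  5.024e-01,  8.646e-01, -5.000e-04]), 'joint_pos': array([ 0.3612,  0.1352, -0.6458,  1.8624,  0.0888,  1.1732,  0.2034]), 'width': np.float64(0.0439), 'contact_force': array([-0.5437, -0.0441, -0.0543])}
[0.44270256 0.11487914 0.46378608] [[ 0.86937646  0.4941477  -0.00161905]
 [ 0.47539351 -0.83547824  0.27563946]
 [ 0.13485393 -0.24040414 -0.96125973]]
```

View pics/w0b.png

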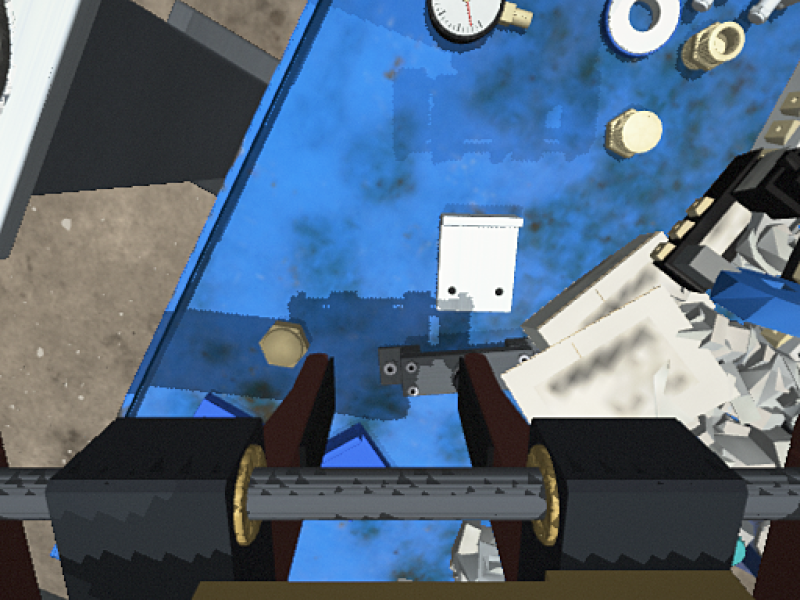

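Plate visible with lip (443–522, 215) and front edge (437–515, 310); the bridge is partly hidden by the fingers (flange screw (390,368)). Pale boxes near the bridge's +y end. I'll back off to see the bridge clear.

servo_tool --increments '[[[0.9,0,0.3,0,0,0],[1.8,0,0.6,0,0,0],[2.4,0,0.8,0,0,0],[2.4,0,0.8,0,0,0],[2.4,0,0.8,0,0,0]]]'

```text
time: 2.45
position: [0.433, 0.1339, 0.2708]
eef_rot: [0.0, 0.501, 0.865, -0.0]
contact_force: [0.1, -1.2, 0.6]
width: 0.044
grip_force: 0.0
```

```bash
python3 - <<'E'
from h import *
im,c=snap('wrist','w1');cv2.imwrite('pics/w1b.png',cv2.resize(im[100:340,180:450,::-1],None,fx=2.5,fy=2.5,interpolation=3))
E
```

```text
(no output)
```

View pics/w1b.png

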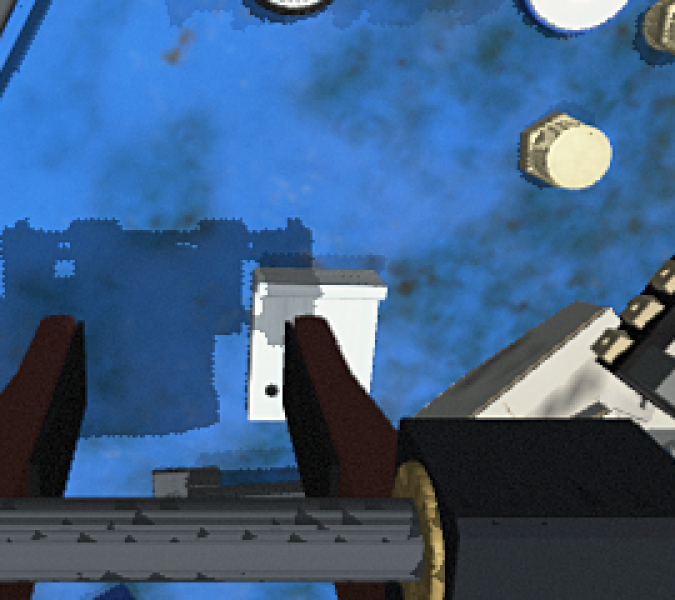

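That was the wrong way: the camera sits on the tool's +x side, so the bridge is now under the gripper. I'll go −x past the bridge.

servo_tool --increments '[[[-1,0,-0.5,0,0,0],[-2,0,-0.7,0,0,0],[-3,0,-0.7,0,0,0],[-4,0,-0.7,0,0,0],[-5,0,-0.7,0,0,0],[-6,0,-0.7,0,0,0],[-6,0,-0.7,0,0,0],[-6,0,-0.7,0,0,0]]]'

```text
time: 3.3
position: [0.5524, -0.0757, 0.2984]
eef_rot: [-0.0, 0.503, 0.864, -0.0]
contact_force: [-0.3, -0.3, 0.5]
width: 0.044
grip_force: 0.0
```

```bash
python3 - <<'E'
from h import *
im,c=snap('wrist','w2')
u,v=proj(c,[[.575,.02,.02]])[0];print(u,v)
y0=int(max(0,min(v-120,384-230)));x0=int(max(0,min(u-150,512-300)));print(x0,y0)
cv2.imwrite('pics/w2b.png',cv2.resize(im[y0:y0+230,x0:x0+300,::-1],None,fx=2.6,fy=2.6,interpolation=3))
E
```

```text
304.116120123494 106.2215417952238
154 0
```

View pics/w2b.png

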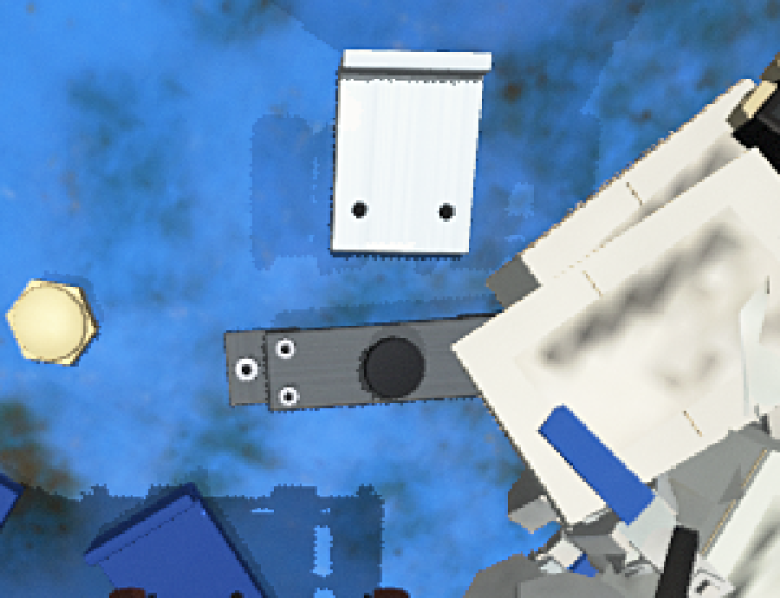

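The full bridge is seen: flange screw (246,369), bar screws (286,349),(288,397), head (394,367). The plate's lip is (343–491, 50–75) and front edge (331,250)–(468,255). The boxes' near corners are (453,348) and (487,285).

```bash
python3 - <<'E'
from h import *
_,w=load('w2');_,t=load('t0');_,s=load('s0');_,w0=load('w0')
P=lambda u,v:(205+u/5-.4,130+v/5-.4); S=lambda u,v:(205+u/3.5-.35,150+(v-375)/3.5-.35); W=lambda u,v:(154+u/2.6-.3,v/2.6-.3); W0=lambda u,v:(u*.64-.2,v*.64-.2)
from math import atan2,degrees as D
def an(a,b): d=b-a; return D(atan2(d[1],d[0])).__round__(2)
z=lambda p,h:atz(w,W(*p),h)
f1,f2=z((468,255),.016),z((331,250),.016); l1,l2=z((491,52),.03),z((343,50),.03)
b1,b2=z((480,77),.016),z((339,78),.016);h1,h2=z((446,211),.016),z((359,210),.016)
print('plate f',f1,f2,'w',np.linalg.norm(f1-f2),'lat',an(f2,f1)-90,an(l2,l1)-90,an(h2,h1)-90,'side',an(l1,f1),an(l2,f2))
print('lip',l1,l2,np.linalg.norm(l1-l2), 'len',np.linalg.norm((f1+f2-l1-l2)/2))
ctr=lambda:None
e1,e2=z((268,330),.035),z((480,317),.035);g1,g2=z((272,410),.035),z((478,394),.035)
print('bar edges',an(e1,e2)-90,an(g1,g2)-90)
sc=[z(p,.035) for p in[(286,349),(288,397),(246,369)]];sc[2]=z((246,369),.008)
hd=z((394,367),.058);print('screws',sc,'head',hd)
for n,a,b,f in[('head',(362,127),(394,367),P),('sc1',(398,228),(286,349),P),('sc2',(437,202),(288,397),P),('box',(320,88),(453,348),P)]:
  x,e=tri(t,f(*a),w,W(*b));print(n,x.round(4),e.round(4))
for n,a,b in[('box',(503,375),(453,348)),('box2',(525,343),(515,312)),('h1',(499,292),(446,211)),('h2',(452,290),(359,210)),('sc1',(411,368),(286,349)),('lip1',(522,220),(491,52))]:
  x,e=tri(w0,W0(*a),w,W(*b));print(n,x.round(4),e.round(4))
E
```

```text
plate f [0.60418722 0.04900049 0.016     ] [0.54161761 0.01639091 0.016     ] w 0.0705573668534514 lat -62.47 -61.19 -61.1 side -61.14 -61.96
lip [0.56045835 0.12835449 0.03      ] [0.49977182 0.09497167 0.03      ] 0.06926230925921287 len 0.09089885856102899
bar edges -57.03 -56.0
screws [array([ 0.54525323, -0.03721783,  0.035     ]), array([ 0.55837238, -0.05784261,  0.035     ]), array([ 0.53363474, -0.05889757,  0.008     ])] head [ 0.59327964 -0.01749708  0.058     ]
head [ 0.5866 -0.0169  0.0918] 0.0002
sc1 [ 0.5456 -0.0379  0.0289] 0.0007
sc2 [ 0.5591 -0.0586  0.0266] 0.0004
box [0.6059 0.003  0.0877] 0.0002
box [0.6129 0.0042 0.0604] 0.0008
box2 [0.634  0.0341 0.0241] 0.0107
h1 [0.5824 0.0611 0.0178] 0.0
h2 [0.5443 0.0404 0.0136] 0.0003
sc1 [ 0.5446 -0.0371  0.0402] 0.0007
lip1 [0.5597 0.1266 0.0349] 0.0005
```

```bash
python3 - <<'E'
from h import *
_,w=load('w2');_,w0=load('w0')
W=lambda u,v:(154+u/2.6-.3,v/2.6-.3); W0=lambda u,v:(u*.64-.2,v*.64-.2)
O=np.array([.5933,-.0175]);a=np.radians(-56);X=np.array([np.cos(a),np.sin(a)]);Y=np.array([-X[1],X[0]])
B=lambda p:(((p[:2]-O)@X).round(4),((p[:2]-O)@Y).round(4))
for n,p,q in[('lowbox far corner',(660,232),(745,82)),('lowbox near top',(523,325),(487,283)),('black',(652,262),(730,122)),('plateorigin',None,None)]:
  if p is None: print(B(np.array([.5515,.0722])));continue
  x,e=tri(w0,W0(*p),w,W(*q));print(n,x.round(3),e.round(4),B(x))
for n,q,zz in[('low near',(487,283),.03),('low near bottom',(525,312),0),('low far',(745,82),.03),('up corner',(453,348),.057)]:
  x=atz(w,W(*q),zz);print(n,x.round(3),B(x))
E
```

```text
lowbox far corner [0.673 0.178 0.027] 0.0002 (np.float64(-0.1176), np.float64(0.1752))
lowbox near top [0.623 0.043 0.008] 0.0013 (np.float64(-0.034), np.float64(0.0585))
black [0.668 0.151 0.054] 0.0009 (np.float64(-0.0974), np.float64(0.156))
(np.float64(-0.0977), np.float64(0.0155))
low near [0.617 0.041 0.03 ] (np.float64(-0.0348), np.float64(0.0522))
low near bottom [0.651 0.042 0.   ] (np.float64(-0.017), np.float64(0.0807))
low far [0.672 0.177 0.03 ] (np.float64(-0.1171), np.float64(0.1738))
up corner [0.613 0.004 0.057] (np.float64(-0.0068), np.float64(0.0287))
```

servo_tool --increments '[[[1,0.6,0.8,0,0,-0.88],[2,1.2,1.6,0,0,-0.88],[3.22,1.81,2.4,0,0,-0.88],[3.22,1.81,3.4,0,0,-0.88],[3.22,1.81,4.4,0,0,-0.88],[3.22,1.81,5.4,0,0,-0.88],[3.22,1.81,6,0,0,-0.88],[3.22,1.81,6,0,0,-0.88],[3.22,1.81,6,0,0,-0.88]]]' --claw 0

```text
time: 4.25
position: [0.551, 0.0753, 0.0596]
eef_rot: [0.0, 0.467, 0.884, 0.0]
contact_force: [0.7, 0.2, 0.5]
width: 0.0879
grip_force: 0.0
```

```bash
python3 - <<'E'
from h import *
im,c=snap('wrist','w3');print(ctrl.read_state()['position'])
b,_=snap('top','t3');s,_=snap('scene','s3')
A=cv2.resize(im[:,:,::-1],(500,375));Bb=cv2.resize(s[140:230,190:310,::-1],(500,375))
cv2.imwrite('pics/w3b.png',cv2.resize(np.hstack([A,Bb]),(800,300)))
E
```

```text
[0.55177876 0.07526525 0.06034338]
```

View pics/w3b.png

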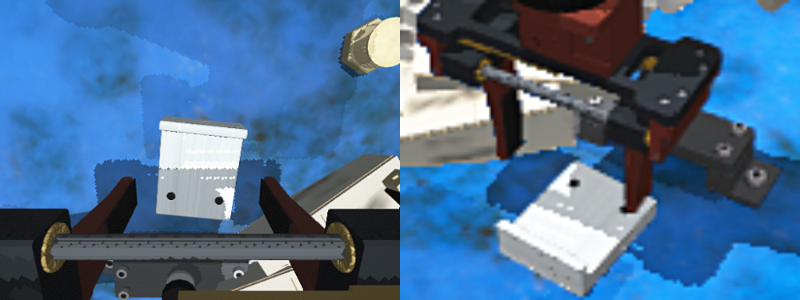

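Wrist view: both fingers straddle the plate with clearance, and the scene view agrees. I'll descend, nudge sideways by a finger and lightly align.

servo_tool --increments '[[[0,0,0.5,0,0,0],[0,0,1,0,0,0],[0,0,1.3,0,0,0],[0,0,1.3,0,0,0],[0,-0.1,1.3,0,0,0],[0,-0.2,1.3,0,0,0],[0,-0.3,1.3,0,0,0],[0,-0.4,1.3,0,0,0],[0,-0.43,1.3,0,0,0],[0,-0.43,1.3,0,0,0]]]' --newtons 3

```text
time: 5.4
position: [0.5376, 0.0652, 0.0074]
eef_rot: [0.001, 0.467, 0.884, 0.001]
contact_force: [2.5, 2.1, 2.8]
width: 0.088
grip_force: 1.6
```

servo_tool --increments '[[[0,0,0,0,0,0],[0,0,0,0,0,0],[0,0,0,0,0,0],[0,0,0,0,0,0],[0,0,0,0,0,0],[0,0,0,0,0,0]]]' --claw 0.205 --newtons 3

```text
time: 6.0
position: [0.5372, 0.0653, 0.0069]
eef_rot: [0.0, 0.467, 0.884, 0.001]
contact_force: [4.7, 3.3, 4.6]
width: 0.0707
grip_force: 3.0
```

servo_tool --increments '[[[0,0,0,0,0,0],[0,0,0,0,0,0],[0,0,0,0,0,0],[0,0,-1,0,0,0],[0,0,-2,0,0,0],[1,0,-2,0,0,0],[2,0,-2,0,0,0],[2,0,-2,0,0,0]]]' --claw 0

```text
time: 6.8
position: [0.4879, 0.1349, 0.0868]
eef_rot: [-0.001, 0.464, 0.886, -0.0]
contact_force: [0.3, 0.4, 0.2]
width: 0.088
grip_force: 0.0
```

servo_tool --increments '[[[0,0,0.8,0,0,0],[0,0,1.6,0,0,0],[0,0,1.95,0,0,0],[0,0,1.97,0,0,0],[-0.4,0,1.97,0,0,0],[-0.6,0,1.97,0,0,0],[-0.75,0,1.97,0,0,0],[-0.9,0,1.97,0,0,0],[-1.05,0,1.97,0,0,0],[-1.2,0,1.97,0,0,0],[-1.35,0,1.97,0,0,0],[-1.5,0,1.97,0,0,0],[-1.65,0,1.97,0,0,0],[-1.8,0,1.97,0,0,0],[-1.8,0,1.97,0,0,0]]]' --claw 0.5 --newtons 20

```text
time: 8.3
position: [0.5329, 0.0698, 0.0077]
eef_rot: [0.0, 0.468, 0.884, -0.0]
contact_force: [0.1, 0.4, 0.2]
width: 0.0441
grip_force: 0.0
```

```bash
python3 - <<'E'
from h import *
b,_=snap('top','t4');s,_=snap('scene','s4')
A=cv2.resize(b[120:210,205:315,::-1],None,fx=3.6,fy=3.6,interpolation=3);Bb=cv2.resize(s[145:235,195:305,::-1],None,fx=3.6,fy=3.6,interpolation=3)
cv2.imwrite('pics/p4.png',np.hstack([A,Bb]))
E
```

```text
(no output)
```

View pics/p4.png

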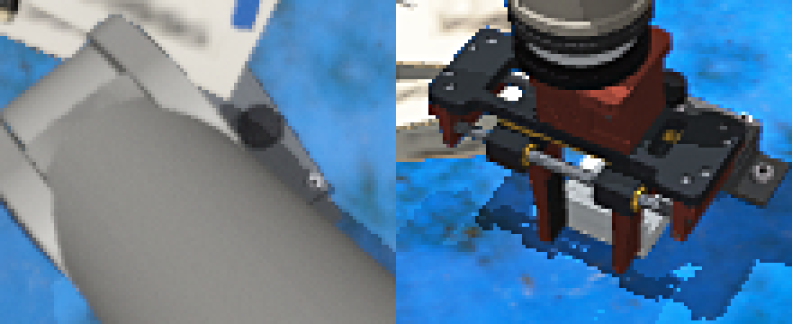

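The plate lies flat, with both fingertips behind the lip and the bridge ahead. I'll keep pushing.

servo_tool --increments '[[[-0.1,0,0,0,0,0],[-0.2,0,0,0,0,0],[-0.3,0,0,0,0,0],[-0.4,0,0,0,0,0],[-0.5,0,0,0,0,0],[-0.6,0,0,0,0,0],[-0.7,0,0,0,0,0],[-0.8,0,0,0,0,0],[-0.9,0,0,0,0,0],[-1,0,0,0,0,0],[-1.1,0,0,0,0,0],[-1.2,0,0,0,0,0],[-1.3,0,0,0,0,0],[-1.4,0,0,0,0,0],[-1.5,0,0,0,0,0]]]'

```text
time: 9.9
position: [0.5661, 0.0216, 0.0079]
eef_rot: [-0.0, 0.467, 0.884, -0.0]
contact_force: [-0.8, 1.9, -1.3]
width: 0.0438
grip_force: 0.9
```

servo_tool --increments '[[[-0.05,0,0,0,0,0],[-0.1,0,0,0,0,0],[-0.15,0,0,0,0,0]]]'

```text
time: 10.2
position: [0.5693, 0.0169, 0.0079]
eef_rot: [-0.0, 0.467, 0.884, 0.0]
contact_force: [-0.8, 2.4, -0.6]
width: 0.0439
grip_force: 1.0
```

servo_tool --increments '[[[-0.04,0,0,0,0,0],[-0.08,0,0,0,0,0],[-0.1,0,0,0,0,0],[-0.12,0,0,0,0,0],[-0.12,0,0,0,0,0]]]'

```text
time: 10.7
position: [0.5712, 0.0142, 0.0079]
eef_rot: [-0.001, 0.467, 0.884, 0.0]
contact_force: [-3.8, 3.9, 2.2]
width: 0.0438
grip_force: 2.9
```

servo_tool --increments '[[[-0.04,0,0,0,0,0],[-0.08,0,0,0,0,0],[-0.12,0,0,0,0,0],[-0.12,0,0,0,0,0]]]'

```text
time: 11.1
position: [0.5712, 0.0141, 0.0078]
eef_rot: [-0.004, 0.466, 0.885, 0.001]
contact_force: [-11.9, 11.6, 7.5]
width: 0.0439
grip_force: 8.5
```

Stopped firm at ~16 N where predicted (TCP x −38 mm in the bridge frame). Next I'll back off, rise and look.

servo_tool --increments '[[[0.3,0,0,0,0,0],[0.8,0,0,0,0,0],[0.9,0,-1,0,0,0],[0.9,0,-2,0,0,0],[0.9,0,-3,0,0,0],[0.4,0,-4,0,0,0],[-0.5,0,-5,0,0,0],[-1.4,0,-5,0,0,0],[-2.1,0,-5,0,0,0],[-2.1,0,-5,0,0,0],[-2.1,0,-5,0,0,0]]]'

```text
time: 12.2
position: [0.6221, -0.0613, 0.2077]
eef_rot: [0.0, 0.468, 0.884, -0.0]
contact_force: [-0.3, -0.4, -0.3]
width: 0.044
grip_force: 0.0
```

```bash
python3 - <<'E'
from h import *
im,c=snap('wrist','w5');b,_=snap('top','t5')
u,v=proj(c,[[.58,.01,.02]])[0];print(u,v)
y0=int(max(0,min(v-80,384-180)));x0=int(max(0,min(u-120,512-240)));print(x0,y0)
cv2.imwrite('pics/w5b.png',cv2.resize(im[y0:y0+180,x0:x0+240,::-1],None,fx=3.3,fy=3.3,interpolation=3))
E
```

```text
259.00123360546235 96.34774360947063
139 16
```

View pics/w5b.png

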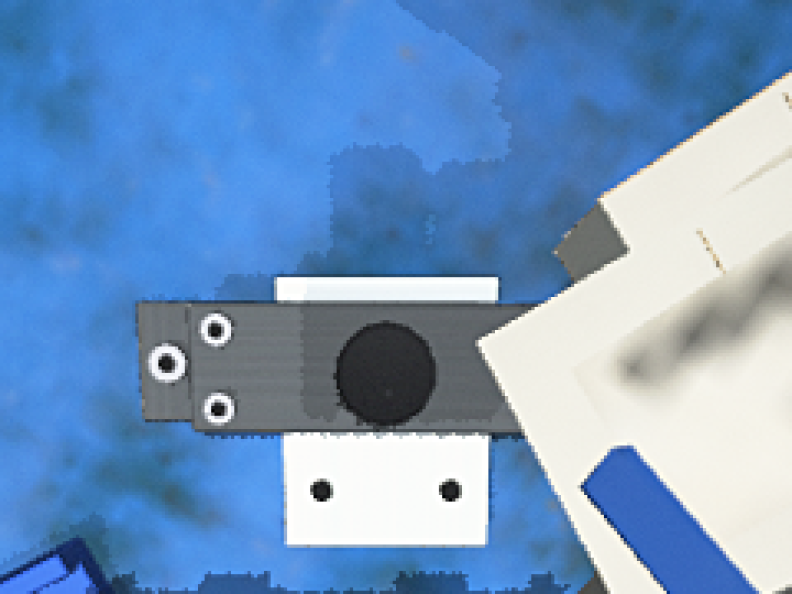

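The plate is home and square: lip (275–498, 278–302) flush along the bar edge, protruding end (285–490, 545) parallel. The head is at (386,373).

```bash
python3 - <<'E'
from h import *
_,c=load('w5');p=atz(c,(139+386/3.3-.35,16+373/3.3-.35),.058);s=ctrl.read_state()
from scipy.spatial.transform import Rotation as R
q=s['eef_rot'];r=R.from_quat(np.r_[q[1:],q[0]])
print(p,s['position'],r.inv().apply(p-s['position'])/.04)
E
```

```text
[ 0.59402327 -0.01737337  0.058     ] [ 0.6215486  -0.05932764  0.2078036 ] [1.25329063 0.02389187 3.74539962]
```

servo_tool --increments '[[[0.6,0,0,0,0,0],[1.25,0.02,0,0,0,0],[1.25,0.02,0.8,0,0,0],[1.25,0.02,1.6,0,0,0],[1.25,0.02,2.4,0,0,0],[1.25,0.02,3,0,0,0],[1.25,0.02,3.4,0,0,0],[1.25,0.02,3.4,0,0,0],[1.25,0.02,3.4,0,0,0]]]' --claw 1

```text
time: 13.2
position: [0.5949, -0.018, 0.0726]
eef_rot: [0.0, 0.467, 0.884, 0.0]
contact_force: [0.7, 0.2, 0.2]
width: 0.0003
grip_force: 0.0
```

servo_tool --increments '[[[0,0,0.1,0,0,0],[0,0,0.2,0,0,0],[0,0,0.25,0,0,0],[0,0,0.3,0,0,0],[0,0,0.35,0,0,0],[0,0,0.35,0,0,0]]]'

```text
time: 13.8
position: [0.5945, -0.0187, 0.0578]
eef_rot: [-0.0, 0.468, 0.884, 0.0]
contact_force: [0.5, 0.3, -0.0]
width: 0.0005
grip_force: 0.0
```

servo_tool --increments '[[[0,0,0.04,0,0,0],[0,0,0.08,0,0,0],[0,0,0.1,0,0,0],[0,0,0.12,0,0,0],[0,0,0.12,0,0,0]]]'

```text
time: 14.3
position: [0.5947, -0.0187, 0.0534]
eef_rot: [0.0, 0.468, 0.884, -0.0]
contact_force: [-1.9, -0.6, 6.7]
width: 0.0005
grip_force: 3.4
```

servo_tool --increments '[[[0,0,0.04,0,0,0],[0,0,0.08,0,0,0],[0,0,0.08,0,0,0],[0,0,0.08,0,0,0]]]'

```text
time: 14.7
position: [0.5948, -0.0187, 0.0531]
eef_rot: [0.001, 0.468, 0.884, -0.001]
contact_force: [-11.0, -2.2, 33.0]
width: 0.0006
grip_force: 16.2
```

The foot has seated: 33 N, no further travel, at 53 mm as expected. I'll release upward and check.

servo_tool --increments '[[[0,0,-0.2,0,0,0],[0,0,-1,0,0,0],[0,0,-2,0,0,0],[0,0,-3,0,0,0],[-0.6,0,-3.8,0,0,0],[-1.25,0,-3.8,0,0,0],[-1.25,0,-3.8,0,0,0],[-1.25,0,-3.8,0,0,0]]]'

```text
time: 15.5
position: [0.6222, -0.0603, 0.2009]
eef_rot: [-0.001, 0.468, 0.884, -0.0]
contact_force: [0.8, -0.2, -1.3]
width: 0.0005
grip_force: 0.0
```

```bash
python3 - <<'E'
from h import *
im,c=snap('wrist','w6');s,_=snap('scene','s6')
A=cv2.resize(im[16:196,139:379,::-1],(400,300),interpolation=3);B=cv2.resize(s[135:225,205:325,::-1],(400,300),interpolation=3)
cv2.imwrite('pics/w6b.png',np.hstack([A,B]));print(ctrl.read_state()['contact_force'])
E
```

```text
[-0.27328021  0.69369072 -0.49502358]
```

View pics/w6b.png

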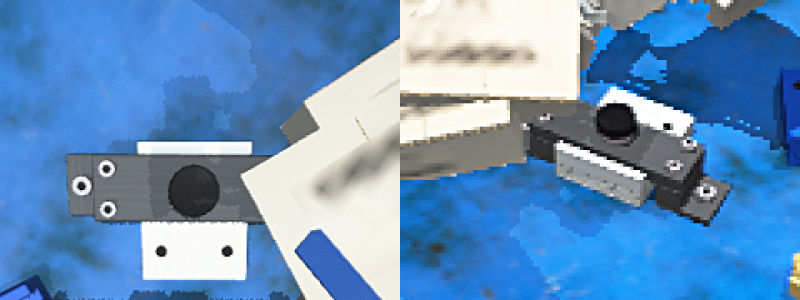

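Both views show the lip flush and square on the bar, the head lowered and the arm clear, so I'm handing it in.

```bash
python3 -c "
from plant import job
print(job.job_done())"
```

```text
the job is handed in; nothing more can be done
None
```

I pushed the shim plate under the bridge until its lip stood square against the bar, pressed the plunger down until its foot rested on the plate, and handed the job in at about 16 s with the arm clear; before the push I centred and squared the plate with a light 3 N squeeze of the fingers on the cart, without lifting it.

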